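Line up the dropping bottles by height on the storage board

TASK

Put the two amber dropping bottles, the grey bottle and the small beaker away on the wooden storage board, one on each white mark, in order of height: the tallest on the mark next to the red end stop, and so on down to the shortest at the grey end. Set each one upright on the middle of its mark, never tip one over on the way, and leave the wash bottle, the test tube rack and the porcelain dish where they are.

Things in the scene. Friction and masses are not known exactly. Their poses are not given: they have to be found in the camera images.
- amber_large: Large amber (brown) glass dropping bottle with black collar and red rubber bulb, loose, standing; 135 mm tall over the bulb, the tallest of the four. Body 54 mm in diameter from the foot to about 85 mm height, collar (30 mm) to 101 mm, bulb (18 mm) above that. Origin: centre of the underside, z up along its axis. 0.06 kg.
- amber_small: Small amber (brown) glass dropping bottle with black collar and red rubber bulb, loose, standing; 109 mm tall over the bulb, the second tallest. Body 41 mm in diameter from the foot to about 51 mm height, then a shoulder to 63 mm, collar (26 mm) to 75 mm, bulb (15 mm) above that. Origin: centre of the underside, z up along its axis. 0.05 kg.
- grey_bottle: Grey glass bottle without a cap, loose, standing; 78 mm tall, the third tallest, body 37 mm in diameter; can be gripped as a straight cylinder up to its top. Origin: centre of the underside, z up along its axis. 0.05 kg.
- beaker: Small clear glass beaker with a spout, loose, standing; 53 mm tall, the shortest, 37 mm in outside diameter; grip across its outside. Origin: centre of the underside, z up along its axis. 0.02 kg.
- mark_1: Mark 1 of the storage board: flat white disc with black rim, 58 mm across, flush with the board's top. Origin: its centre, 12 mm above the table. An end mark; marks 1 to 4 follow in a straight line 75 mm apart towards -y of this body (x across the board, y along it). The wooden board (364 x 70 x 12 mm) is fixed; its place and yaw change from start to start.
- mark_2: Mark 2 of the storage board: flat white disc with black rim, 58 mm across, flush with the board's top. Origin: its centre, 12 mm above the table. 75 mm from marks 1 and 3.
- mark_3: Mark 3 of the storage board: flat white disc with black rim, 58 mm across, flush with the board's top. Origin: its centre, 12 mm above the table. 75 mm from marks 2 and 4.
- mark_4: Mark 4 of the storage board: flat white disc with black rim, 58 mm across, flush with the board's top. Origin: its centre, 12 mm above the table. The other end mark, 75 mm from mark 3.
- red_stop: Red plastic end stop, 60 x 20 x 24 mm, fixed on top of one end of the storage board, 56.5 mm beyond the end mark next to it (a grey stop of the same size sits at the other end). Which end is red changes from start to start. Origin: centre of its underside, 12 mm above the table.
- wash_bottle: Bystander: white plastic wash bottle with red cap and bent spout, 59 x 94 x 166 mm, to the robot's right. Leave alone. Origin: under its middle.
- tube_rack: Bystander: empty white test tube rack, 89 x 207 x 96 mm, to the robot's left, its long side along its y axis. Leave alone. Origin: under its middle.
- evap_dish: Bystander: white porcelain evaporating dish, 70 mm across, 30 mm high, at the right. Leave alone. Origin: under its middle.
Not all that is in view belongs to the job. Leave any yellow look-alike of the amber_large alone.

How it is judged:
By the outcome, as a careful person would: the job done as asked, in the order asked, and still so for the second after the job is handed in, with the robot touching nothing.
It also fails if it takes over 112 s, if anything falls off the work surface, if the arm or the gripper's body presses on something with over 40 N, if the wrist force passes 120 N, or if a joint passes its speed limit or range.

ROBOT

A 7-joint arm with a two-finger parallel gripper is mounted at the origin on a cart in front of the work surface, level with it; the furniture and walls round the work are solid. World frame = base frame: x ahead of the robot, y to its left, z up, the work surface at z = 0. Lengths are in mm, angles in degrees, forces in N, time in s.
With the tool pointing down it reaches from about 400 to 900 mm from the base axis. Payload 5.5 kg.
Tool frame: the origin (TCP) lies on the centre line of the jaws, within the pads' length; the fingertips stand 22 mm ahead of it and the grasp point (between the pads) lies 3 mm ahead of it (arm.tip_extent is the distance from the TCP to the fingertips, in mm); z points along the fingers, y is the line along which they close (so a half turn about z gives the same grasp; the last joint's range is limited). The gripper opens to 85 mm and grips with 20 to 120 N. Pads are 22 mm wide; open, the fingers measure 114 mm over their backs; the gripper's body (76 mm by 85 mm) begins 54 mm behind the grasp point. The pads swing forward as they close: fully open they stand 13 mm farther back than shut.
Start: joints at [-55.565, 28.699, -24.465, 88.831, 12.651, 65.22, -12.049], TCP at [215.381, 613.278, 253.31] pointing down, gripper open.
Joint ranges: [-164.97, 164.97], [-17.58, 116.51], [-87.97, 89.64], [11.32, 138.91], [-80.73, 260.73], [10.89, 115.49], [-147.41, 147.41]. Speed limits (degrees/s): [147.25, 147.25, 180, 180, 180, 180, 180].

INTERFACE

Orientations are given as a 3x3 rotation matrix whose columns are the frame's x, y, z axes.
In Python, from station import arm gives the robot as it stands.
- The arm moves only by the shell command python3 -m inch 'ROWS' [OPENING] [FORCE]. ROWS is a JSON object with one list for each field, all of the same length, 1 to 8, a row being the entries at one place: sx, sy, sz (the shift in normalised numbers (1 is 1000 mm)), rz (a turn about the tool's z in parts of the range, where 1.0 means 180 degrees); each row is the pose to reach, as a shift and turn from the pose commanded when the command began, along the tool's axes at that moment; what a row does not reach only later rows make up. A row lasts 1/8 s, in which the tool goes at most 62.5 mm and 10.7 degrees, less where a joint would pass 70% of its speed; a pose out of reach is approached as far as the arm can. OPENING is the finger opening in mm, set as the command begins (- or left out keeps the last). The fingers move at their own pace and stop on an object; FORCE is the grip in N (left out, the last holds). Time passes only in rows, so rows that do not move let the fingers close. It prints the time, the measured TCP pose, the force, the opening and the grip force at its end. Shift and turn numbers lie between -1 and 1, and a call with a number outside is refused. Input that does not fit is refused with a message, and nothing moves.
- arm.sense(): the state, without advancing time (a new reading comes with each control period).
- arm.camera(name): name is "scene" or "top"; returns the picture (400x640x3 uint8, red, green, blue); there is no depth.
- arm.get_calibration(name): a dict with "fx", "fy", "cx", "cy" (pixels), "rvec" (rotation vector, rad) and "tvec" (3), from world to camera coordinates, as OpenCV has them. Camera axes: x right, y down, z forward; pixel columns grow to the right and rows downward; lengths in mm; the calibration is good to about 2 mm. A picture is of the moment at which its call begins. get_calibration takes no time and is no camera call.
- arm.sign_off(): hands the job in; it is judged then, once.
Trained networks look in the newest picture that a camera, given by its name, has taken for a name from the list of things; names that differ only in an ending like _2 or _b are one class to them, and where a whole thing is asked for, a point or a joint stands for the part that bears it (a point fixed in the world has none). Each returns a list of dicts, best first, with "conf" (0 to 1); they miss things now and then, are a little off and sometimes report something else, mostly with a low value. They report only what shows in the picture. A call takes as long as a camera call. They do not tell look-alikes from the thing itself.
- arm.find_in(camera, target): "location" ([column, row] in pixels, amid what is visible of it).
- arm.mark_of(camera, target): "location" ([column, row] in pixels: a listed point, or the origin of a listed thing).
The state is a dict: "t": time; "joints": joint angles; "qvel": joint speeds; "tau": joint torques, N m; "tool_pos": TCP position; "tcp_rot": TCP orientation; "contact_force": force on the tool from outside, world axes, zero at the start; "wrist_torque": the same for the moment, N m; "opening": finger opening in mm; "grip_force": force on a finger pad.
Only numpy, scipy, OpenCV 4.12 (cv2) and the standard library are available. Lean on these libraries where they do the work, as an engineer would, in place of code of your own. Each camera call takes 0.05 s, during which the arm holds its last target. There are 200 camera calls.

## Working session

There is one attempt and no reset: what is moved stays moved. The work goes in short steps, Python scripts to look and compute and a shell command to move; the robot and the scene stay as the last step left them, time stands still between calls to the robot, and variables do not carry over. Pictures are saved under pics/ and viewed, at most 14 in all, crops included, and the job is handed in when it is done.

```bash
mkdir -p pics
cat > h.py <<'E'
import numpy as np, cv2
from station import arm
def ray(cam,uv,z):
    c=arm.get_calibration(cam);R=cv2.Rodrigues(np.array(c["rvec"],float))[0];t=np.array(c["tvec"],float).ravel()
    d=R.T@np.array([(uv[0]-c["cx"])/c["fx"],(uv[1]-c["cy"])/c["fy"],1]);o=-R.T@t
    return o+d*(z-o[2])/d[2]
def snap(cam,name):
    im=arm.camera(cam);cv2.imwrite(f"pics/{name}.png",im[:,:,::-1]);return im
E
python3 - <<'E'
from h import *
for c in("top","scene"):
    snap(c,c+"0")
    k=arm.get_calibration(c);R=cv2.Rodrigues(np.array(k["rvec"],float))[0];print(c,(-R.T@np.array(k["tvec"],float).ravel()).round())
    for n,z in [("amber_large",0),("amber_small",0),("grey_bottle",0),("beaker",0),("mark_1",12),("mark_2",12),("mark_3",12),("mark_4",12),("red_stop",12),("wash_bottle",0),("tube_rack",0),("evap_dish",0)]:
        for r in arm.mark_of(c,n)[:5]:
            print(n,round(r["conf"],2),np.round(r["location"]),ray(c,r["location"],z)[:2].round(1))
s=arm.sense();print(s["t"],s["tool_pos"],s["tcp_rot"])
E
```

```text
top [ 307.    5. 1558.]
amber_large 0.77 [229. 229.] [437.  354.8]
amber_large 0.76 [313. 226.] [457.8  51.7]
amber_small 0.65 [256. 227.] [447.4 257.2]
grey_bottle 0.42 [313. 227.] [451.6  50.4]
grey_bottle 0.4 [340. 233.] [433.1 -47.2]
beaker 0.53 [386. 233.] [ 438.3 -218.1]
mark_1 0.78 [327. 195.] [571.6   2.8]
mark_1 0.6 [285. 191.] [580.8 155.6]
mark_1 0.58 [344. 199.] [556.4 -61.2]
mark_1 0.46 [309. 191.] [581.9  67.7]
mark_2 0.78 [327. 195.] [571.6   2.8]
mark_2 0.6 [285. 191.] [580.8 155.6]
mark_2 0.58 [344. 199.] [556.4 -61.2]
mark_2 0.46 [309. 191.] [581.9  67.7]
mark_3 0.78 [327. 195.] [571.6   2.8]
mark_3 0.6 [285. 191.] [580.8 155.6]
mark_3 0.58 [344. 199.] [556.4 -61.2]
mark_3 0.46 [309. 191.] [581.9  67.7]
mark_4 0.78 [327. 195.] [571.6   2.8]
mark_4 0.6 [285. 191.] [580.8 155.6]
mark_4 0.58 [344. 199.] [556.4 -61.2]
mark_4 0.46 [309. 191.] [581.9  67.7]
red_stop 0.64 [367. 200.] [ 555.8 -143.3]
wash_bottle 0.71 [446. 223.] [ 477.6 -435.7]
wash_bottle 0.25 [260. 231.] [433.8 243.8]
tube_rack 0.79 [207. 192.] [573.7 443.4]
evap_dish 0.49 [415. 196.] [ 575.3 -324.9]
evap
[... 878 characters left out ...]
. 198.] [573.6  -3.5]
mark_3 0.54 [343. 212.] [554.1 -92.3]
mark_3 0.52 [318. 185.] [594.8  99. ]
mark_4 0.69 [285. 206.] [437.5  37.3]
mark_4 0.58 [307. 182.] [580.7 141.4]
mark_4 0.57 [331. 198.] [573.6  -3.5]
mark_4 0.54 [343. 212.] [554.1 -92.3]
mark_4 0.52 [318. 185.] [594.8  99. ]
red_stop 0.56 [354. 219.] [ 553.8 -144.1]
wash_bottle 0.63 [410. 290.] [ 471.3 -451.7]
wash_bottle 0.58 [298. 223.] [428.6 -50.7]
tube_rack 0.84 [264. 157.] [580.5 441.9]
evap_dish 0.81 [410. 248.] [ 588.5 -329.2]
1.3 [215.40025021 613.27803574 253.31131837] [[-9.43474154e-01  3.31446103e-01 -2.37496344e-05]
 [ 3.31446102e-01  9.43474154e-01  4.31225258e-05]
 [ 3.66999593e-05  3.28132648e-05 -9.99999999e-01]]
```

View pics/top0.png

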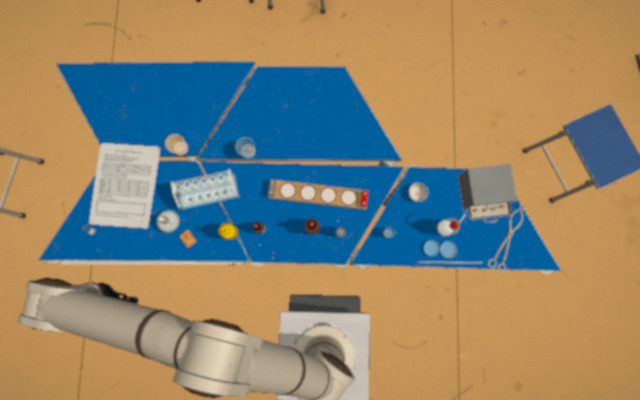

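View pics/scene0.png

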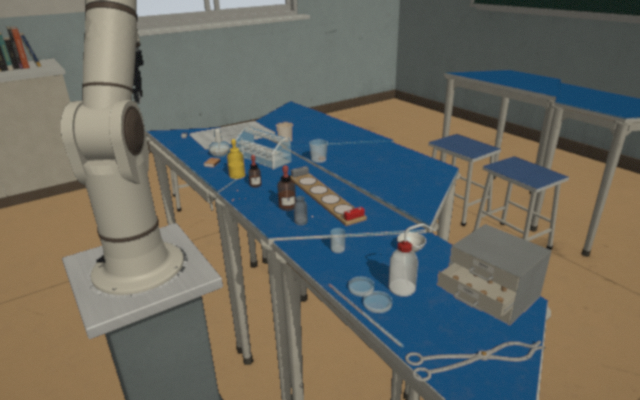

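The top view shows, left to right, yellow (228,231), small amber (258,228), large amber (312,226), grey (340,232) and beaker (389,232). The board's marks run from (288,190) to (350,197), with the red stop at (365,199) on the -y end. The yellow look-alike is the leftmost one.

```bash
cat >> h.py <<'E'
def blobs(im,f,box,amin=4):
    x0,y0,x1,y1=box;c=im[y0:y1,x0:x1].astype(float);w=f(c)
    n,l,st,ce=cv2.connectedComponentsWithStats((w>0).astype(np.uint8))
    out=[]
    for i in range(1,n):
        if st[i,4]<amin: continue
        ys,xs=np.where(l==i);ww=w[ys,xs]
        out.append(((xs@ww)/ww.sum()+x0,(ys@ww)/ww.sum()+y0,st[i,4]))
    return out
red=lambda c:np.clip(c[...,0]-1.0*np.maximum(c[...,1],c[...,2])-50,0,None)
white=lambda c:np.clip(c.min(2)-125,0,None)
E
python3 - <<'E'
from h import *
T=arm.camera("top");S=arm.camera("scene")
for nm,cam,im,bx in(("T","top",T,(265,175,372,212)),("S","scene",S,(290,165,370,225))):
    for b in blobs(im,white,bx): print(nm,"white",np.round(b,2),ray(cam,b,12)[:2].round(1))
    for b in blobs(im,red,bx): print(nm,"red",np.round(b,2),ray(cam,b,33)[:2].round(1))
for nm,cam,im,bx in(("T","top",T,(245,215,330,240)),("S","scene",S,(245,150,297,215))):
    for b in blobs(im,red,bx,2): print(nm,"bulb",np.round(b,2),ray(cam,b,92)[:2].round(1),ray(cam,b,118)[:2].round(1))
a=cv2.resize(T[212:245,215:405],None,fx=4.2,fy=4.2,interpolation=cv2.INTER_NEAREST)
b=cv2.resize(T[175:212,250:400],None,fx=4.2,fy=4.2,interpolation=cv2.INTER_NEAREST);b=cv2.copyMakeBorder(b,0,0,0,a.shape[1]-b.shape[1],0)
c=S[130:260,220:360];c=cv2.resize(c,None,fx=2.2,fy=2.2,interpolation=cv2.INTER_NEAREST);c=cv2.copyMakeBorder(c,0,0,0,a.shape[1]-c.shape[1],0)
o=np.vstack([a,b,c]);print(o.shape);cv2.imwrite("pics/c1.png",o[:,:,::-1])
E
```

```text
T white [271.94 182.16   8.  ] [613.  205.6]
T white [287.28 190.   173.  ] [585.1 148.2]
T white [307.61 192.42 171.  ] [577.9  73.4]
T white [327.88 194.78 174.  ] [571.   -1.1]
T white [270.8  191.65   9.  ] [577.5 208.3]
T white [348.2  197.12 172.  ] [564.1 -75.8]
T red [363.83 198.39 101.  ] [ 557.4 -131.2]
S white [307.31 180.57  70.  ] [585.3 146.8]
S white [318.39 189.3   81.  ] [578.2  71.5]
S white [330.11 198.69  89.  ] [570.7  -3. ]
S white [291.14 200.61  21.  ] [469.5  56.3]
S white [342.06 208.26  84.  ] [563.6 -73. ]
S red [354.31 213.41 171.  ] [ 549.9 -147.9]
T bulb [311.31 223.57  21.  ] [455.5  53.9] [452.8  53. ]
T bulb [255.68 225.48  13.  ] [444.3 244.7] [441.8 240.5]
S bulb [252.7 157.2   6. ] [449.9 255.6] [422.5 196.5]
S bulb [285.   168.56  16.  ] [487.  113.7] [457.9  61. ]
S bulb [285.47 174.88   4.  ] [464.6  72.6] [436.5  21.8]
(580, 798, 3)
```

View pics/c1.png

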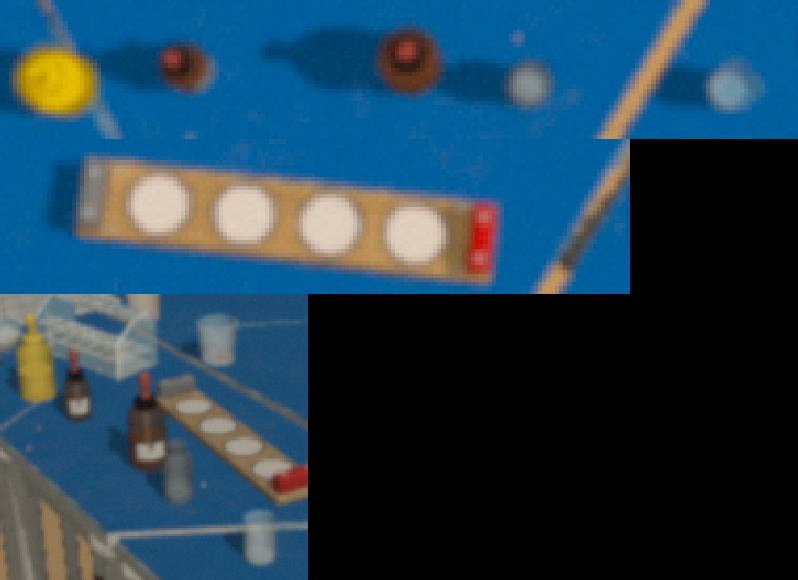

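The crops confirm the layout: the marks are clean discs, and the yellow look-alike stands left of the small amber. Next I fit the cylinder silhouettes.

```bash
cat >> h.py <<'E'
from scipy.optimize import least_squares
P={"amber_large":[(0,27),(85,27),(101,15),(135,9)],"amber_small":[(0,20.5),(51,20.5),(75,13),(109,7.5)],"grey_bottle":[(0,18.5),(78,18.5)],"beaker":[(0,18.5),(53,18.5)]}
A=np.linspace(0,2*np.pi,24)
def proj(cam,p):
    k=arm.get_calibration(cam);K=np.array([[k["fx"],0,k["cx"]],[0,k["fy"],k["cy"]],[0,0,1.]])
    return cv2.projectPoints(np.array(p,float),np.array(k["rvec"],float),np.array(k["tvec"],float),K,None)[0].reshape(-1,2)
def sil(cam,n,xy,z0=0):
    m=np.zeros((3200,5120),np.uint8) if 0 else None
    pr=P[n];out=np.zeros((400*8,640*8),np.uint8)
    for (z,r),(z2,r2) in zip(pr,pr[1:]):
        q=[(xy[0]+rr*np.cos(a),xy[1]+rr*np.sin(a),z0+zz) for zz,rr in((z,r),(z2,r2)) for a in A]
        h=cv2.convexHull(((proj(cam,q)+.5)*8).round().astype(np.int32));cv2.fillConvexPoly(out,h,1)
    mm=cv2.moments(out,True);return np.array([mm["m10"],mm["m01"]])/mm["m00"]/8-.5+.0625
def mask_c(im,uv,hw,th):
    u,v=int(round(uv[0])),int(round(uv[1]));c=im[v-hw[1]:v+hw[1]+1,u-hw[0]:u+hw[0]+1].astype(float)
    s=c[...,0]/(c[...,2]+1);m=np.clip((s-th[0])/(th[1]-th[0]),0,1)
    n,l,st,_=cv2.connectedComponentsWithStats((m>0.3).astype(np.uint8));i=1+np.argmax(st[1:,4]);m=m*(l==i)
    ys,xs=np.mgrid[-hw[1]:hw[1]+1,-hw[0]:hw[0]+1];return np.array([(xs*m).sum(),(ys*m).sum()])/m.sum()+[u,v],m.sum(),m
def fit(n,c,x0,cam="top",z0=0):
    xy=np.array(x0,float)
    for _ in range(5):
        e=c-sil(cam,n,xy,z0);g=sil(cam,n,xy,z0);xy=xy+(ray(cam,c,40)-ray(cam,g,40))[:2]
    return xy
E
python3 - <<'E'
from h import *
T=arm.camera("top")
for n,uv,x0 in(("amber_large",(312,226),(450,50)),("amber_small",(258,228),(445,245)),("grey_bottle",(341,232),(433,-47)),("beaker",(389,233),(435,-218))):
    for th in ((.2,.5),(.3,.7)) if n!="beaker" else ((.2,.5),(.25,.6)):
        c,a,m=mask_c(T,uv,(9,9),th);xy=fit(n,c,x0)
        print(n,c.round(2),round(a),xy.round(1))
    if n=="beaker": print((T[224:243,380:400,0]/(T[224:243,380:400,2]+1.)*10).round().astype(int))
E
```

```text
amber_large [311.92 226.17] 214 [450.5  52.9]
amber_large [311.9  226.21] 193 [450.4  53. ]
amber_small [258.81 227.68] 132 [442.9 243.8]
amber_small [258.76 227.72] 116 [442.8 244. ]
grey_bottle [340.29 231.69] 104 [433.9 -47.7]
grey_bottle [340.26 231.7 ] 86 [433.9 -47.6]
beaker [388.35 232.16] 109 [ 437.8 -220.7]
beaker [388.1  232.28] 94 [ 437.3 -219.8]
[[0 0 0 0 0 0 0 0 0 0 0 0 0 0 0 0 0 0 0 0]
 [0 0 0 0 0 1 0 1 1 1 2 1 1 0 0 0 0 0 0 0]
 [0 0 0 0 0 1 2 2 3 3 3 3 2 1 0 0 0 0 0 0]
 [0 0 0 0 1 2 3 4 5 4 4 4 3 2 0 0 0 0 0 0]
 [0 0 0 0 2 4 5 6 6 6 5 4 4 3 2 0 0 0 0 0]
 [0 0 0 3 5 6 7 7 7 7 6 5 5 4 3 1 1 0 0 0]
 [0 0 2 4 7 7 8 7 7 7 7 6 5 4 4 3 1 0 0 0]
 [0 0 2 6 8 8 8 7 7 7 7 6 5 5 4 4 2 0 0 0]
 [0 0 3 6 8 8 7 7 7 7 7 6 5 5 5 4 2 1 0 0]
 [0 1 3 6 8 8 7 7 7 7 7 6 6 5 4 3 2 1 0 0]
 [0 0 2 5 7 8 8 7 7 7 7 6 5 5 4 3 2 0 0 0]
 [0 0 2 4 7 8 8 7 7 7 7 6 5 4 3 1 0 0 0 0]
 [0 0 0 2 5 7 7 8 7 7 6 5 4 3 2 0 0 0 0 0]
 [0 0 0 0 2 4 6 6 6 6 5 4 3 1 0 0 0 0 0 0]
 [0 0 0 0 0 1 3 3 3 3 2 2 1 0 0 0 0 0 0 0]
 [0 0 0 0 0 0 0 0 0 0 0 0 0 0 0 0 0 0 0 0]
 [0 0 0 0 0 0 0 0 0 0 0 0 0 0 0 0 0 0 0 0]
 [0 0 0 0 0 0 0 0 0 0 0 0 0 0 0 0 0 0 0 0]
 [0 0 0 0 0 0 0 0 0 0 0 0 0 0 0 0 0 0 0 0]]
```

```bash
cat > to.py <<'E'
import sys;from h import *
x,y,z,yaw=map(float,sys.argv[1:5])   # yaw: world angle of tool y
s=arm.sense();R=np.array(s["tcp_rot"]);d=R.T@(np.array([x,y,z])-s["tool_pos"])
w=np.degrees(np.arctan2(R[1,1],R[0,1]));t=-(yaw-w);t=(t+90)%180-90
print("t",round(s["t"],2),"d",d.round(1),"turn",round(t,1),"pos",np.round(s["tool_pos"],1),"yaw",w.round(1),"joints",np.round(s["joints"],0),"op",s["opening"],"F",np.round(s["contact_force"],1))
E
python3 to.py 450.5 52.9 253 -5.4
```

```text
t 1.45 d [-4.075e+02 -4.508e+02  3.000e-01] turn 76.0 pos [215.4 613.3 253.3] yaw 70.6 joints [-56.  29. -24.  89.  13.  65. -12.] op 85.43334135031213 F [ 1.  -0.3  0.2]
```

The rows are not in the units I measure in: shifts go in shares of 1000 mm and turns go in shares of 180 degrees. I convert before sending: -360 mm / 1000 = -0.36, -320 mm / 1000 = -0.32, 76 degrees / 180 = 0.4222.

```bash
python3 -m inch '{"sx": [-0.04, -0.08, -0.12, -0.16, -0.2, -0.24, -0.28, -0.32], "sy": [-0.045, -0.09, -0.135, -0.18, -0.225, -0.27, -0.315, -0.36], "sz": [0, 0, 0, 0, 0, 0, 0, 0], "rz": [0.0556, 0.1111, 0.1667, 0.2222, 0.2778, 0.3333, 0.3778, 0.4222]}' 85 30; python3 to.py 450.5 52.9 253 -5.4
```

```text
t: 2.45
tool_pos: [398.6, 165.9, 253.8]
tcp_rot: [[0.098, 0.995, 0.001], [0.995, -0.098, 0.001], [0.001, 0.001, -1.0]]
contact_force: [1.3, 0.8, -0.3]
opening: 85.0
grip_force: 0.0
t 2.45 d [-107.4   62.7    0.8] turn -0.2 pos [398.6 165.9 253.8] yaw -5.6 joints [-25.   4.  -1. 119.   0.  56. -32.] op 84.95262061991725 F [ 1.3  0.8 -0.3]
```

Converted, -107.4 mm / 1000 = -0.1074, 75 mm / 1000 = 0.075.

```bash
python3 -m inch '{"sx": [-0.054, -0.1074, -0.1074, -0.1074, -0.1074, -0.1074, -0.1074], "sy": [0.031, 0.0627, 0.0627, 0.0627, 0.0627, 0.0627, 0.0627], "sz": [0, 0, 0, 0.03, 0.06, 0.075, 0.075], "rz": [0, 0, 0, 0, 0, 0, 0]}'
python3 - <<'E'
from h import *
T=snap("top","t1");S=snap("scene","s1")
a=cv2.resize(T[200:250,270:350],(640,400));b=cv2.resize(S[110:240,230:350],(550,596));cv2.imwrite("pics/c2.png",b[:,:,::-1])
E
python3 to.py 450.5 52.9 89 -5.4
```

```text
t: 3.32
tool_pos: [449.6, 55.3, 177.6]
tcp_rot: [[0.092, 0.996, -0.002], [0.996, -0.092, -0.0], [-0.0, -0.002, -1.0]]
contact_force: [-1.0, 0.7, 0.5]
opening: 85.2
grip_force: 0.0
t 3.42 d [-2.4 -0.3 90. ] turn 0.1 pos [450.9  55.3 179. ] yaw -5.3 joints [-16.  13.   6. 121.  -2.  46. -14.] op 84.55601706865085 F [-0.1  0.1  0.1]
```

View pics/c2.png

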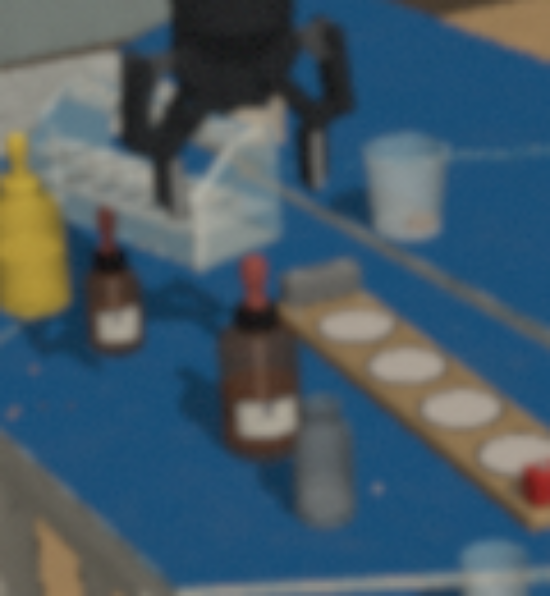

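The open gripper hangs over the red bulb (bulb at crop 257,265; finger mid about 245,185). I check that against the projection.

```bash
python3 - <<'E'
from h import *
p=lambda x,y,z:((proj("scene",[(x,y,z)])[0]-[230,110])*[550/120,596/130]).round(1)
print("tip",p(450.9,55.3,157+10),p(450.9-42,55.3+4,167),p(450.9+42,55.3-4,167));print("bulb",p(450.5,52.9,118),"base",p(450.5,52.9,0))
print(p(460,52.9,118),p(450.5,42.9,118))
E
python3 to.py 450.5 52.9 87 -5.4
```

```text
tip [242.5 201.1] [179.4 214.8] [304.  187.8]
bulb [248.4 275.5] base [258.7 441.7]
[261.5 271.8] [256.5 280.7]
t 3.42 d [-2.4 -0.3 92. ] turn 0.1 pos [450.9  55.3 179. ] yaw -5.3 joints [-16.  13.   6. 121.  -2.  46. -14.] op 84.55601706865085 F [-0.1  0.1  0.1]
```

```bash
python3 -m inch '{"sx": [-0.0024, -0.0024, -0.0024, -0.0024, -0.0024, -0.0024], "sy": [0, 0, 0, 0, 0, 0], "sz": [0.02, 0.045, 0.07, 0.085, 0.091, 0.091], "rz": [0, 0, 0, 0, 0, 0]}' ; python3 to.py 451 52.9 87 -5.4; python3 -m inch '{"sx": [0, 0, 0, 0, 0, 0, 0, 0], "sy": [0, 0, 0, 0, 0, 0, 0, 0], "sz": [0, 0, 0, 0, 0, 0, 0, 0], "rz": [0, 0, 0, 0, 0, 0, 0, 0]}' 48 30;python3 to.py 451 52.9 87 -5.4
```

```text
t: 4.18
tool_pos: [450.5, 52.5, 87.6]
tcp_rot: [[0.093, 0.996, 0.0], [0.996, -0.093, 0.0], [0.0, 0.0, -1.0]]
contact_force: [0.1, 0.2, 0.4]
opening: 85.3
grip_force: 0.0
t 4.17 d [0.5 0.4 0.6] turn 0.0 pos [450.5  52.5  87.6] yaw -5.4 joints [-15.  22.   5. 124.  -4.  34. -12.] op 85.27090535457492 F [0.1 0.2 0.4]
t: 5.18
tool_pos: [451.0, 52.6, 88.3]
tcp_rot: [[0.093, 0.996, 0.002], [0.996, -0.093, 0.0], [0.001, 0.002, -1.0]]
contact_force: [-0.5, 0.7, 6.3]
opening: 51.7
grip_force: 30.1
t 5.17 d [ 0.3 -0.   1.3] turn 0.0 pos [451.   52.6  88.3] yaw -5.4 joints [-15.  22.   5. 124.  -4.  34. -12.] op 51.65747267746787 F [-0.5  0.7  6.3]
```

Converted, -30 mm / 1000 = -0.03, -20 mm / 1000 = -0.02.

```bash
python3 -m inch '{"sx": [0, 0, 0, 0, 0], "sy": [0, 0, 0, 0, 0], "sz": [-0.003, -0.01, -0.02, -0.03, -0.03], "rz": [0, 0, 0, 0, 0]}'
python3 - <<'E'
from h import *
S=snap("scene","s2");cv2.imwrite("pics/c3.png",cv2.resize(S[110:220,240:350],(600,600))[:,:,::-1])
E
python3 to.py 564.1 -75.8 250 -5.4
```

```text
t: 5.8
tool_pos: [451.1, 52.6, 118.4]
tcp_rot: [[0.093, 0.996, 0.002], [0.996, -0.093, 0.001], [0.001, 0.002, -1.0]]
contact_force: [0.5, 1.0, -0.8]
opening: 51.4
grip_force: 31.4
t 5.85 d [-117.1  125.1 -132. ] turn 0.1 pos [450.6  52.5 117.9] yaw -5.3 joints [-15.  19.   6. 123.  -3.  38. -13.] op 51.54766505532408 F [-0.4  0.  -0.1]
```

View pics/c3.png

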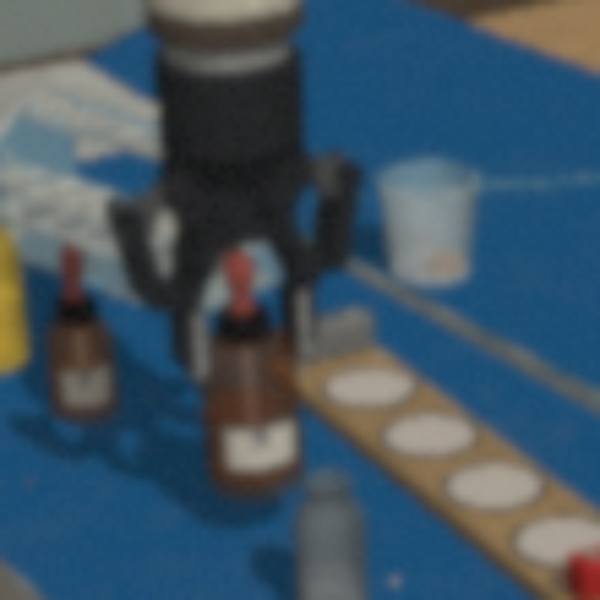

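The large bottle hangs straight and clear of the table (bulb 238,280; foot 253,490).

Converted, 125 mm / 1000 = 0.125, -117 mm / 1000 = -0.117.

```bash
python3 -m inch '{"sx": [0, -0.012, -0.036, -0.06, -0.084, -0.106, -0.117, -0.117], "sy": [0, 0.013, 0.039, 0.065, 0.091, 0.113, 0.125, 0.125], "sz": [-0.015, -0.032, -0.035, -0.035, -0.035, -0.035, -0.035, -0.035], "rz": [0, 0, 0, 0, 0, 0, 0, 0]}'; python3 to.py 564.1 -75.8 102 -5.4
```

```text
t: 6.85
tool_pos: [563.9, -76.4, 152.4]
tcp_rot: [[0.095, 0.995, -0.0], [0.995, -0.095, -0.0], [-0.0, -0.0, -1.0]]
contact_force: [-0.3, 1.0, -0.5]
opening: 51.3
grip_force: 31.6
t 6.85 d [ 0.7  0.2 50.4] turn -0.0 pos [563.9 -76.4 152.4] yaw -5.4 joints [ -2.  26.   9. 107.  -5.  48.   4.] op 51.28296459381516 F [-0.3  1.  -0.5]
```

Converted, 46 mm / 1000 = 0.046, 40 mm / 1000 = 0.04.

```bash
python3 -m inch '{"sx": [0, 0, 0, 0, 0], "sy": [0, 0, 0, 0, 0], "sz": [0.015, 0.03, 0.04, 0.046, 0.046], "rz": [0, 0, 0, 0, 0]}'; python3 -m inch '{"sx": [0, 0, 0], "sy": [0, 0, 0], "sz": [0.002, 0.004, 0.004], "rz": [0, 0, 0]}'; python3 -m inch '{"sx": [0, 0], "sy": [0, 0], "sz": [0.001, 0.001], "rz": [0, 0]}';python3 - <<'E'
from h import *
S=snap("scene","s3");cv2.imwrite("pics/c4.png",cv2.resize(S[130:240,290:400],(600,600))[:,:,::-1])
E
```

```text
t: 7.48
tool_pos: [563.3, -75.6, 105.6]
tcp_rot: [[0.093, 0.996, -0.001], [0.996, -0.093, 0.0], [-0.0, -0.001, -1.0]]
contact_force: [-0.1, -0.0, 0.3]
opening: 51.3
grip_force: 31.6
t: 7.85
tool_pos: [563.8, -75.8, 102.4]
tcp_rot: [[0.093, 0.996, 0.0], [0.996, -0.093, 0.0], [0.0, 0.0, -1.0]]
contact_force: [0.7, 0.7, -0.8]
opening: 51.5
grip_force: 31.6
t: 8.1
tool_pos: [563.7, -75.7, 101.3]
tcp_rot: [[0.093, 0.996, -0.0], [0.996, -0.093, 0.0], [0.0, -0.0, -1.0]]
contact_force: [-0.3, 0.1, -0.9]
opening: 51.7
grip_force: 31.6
```

View pics/c4.png

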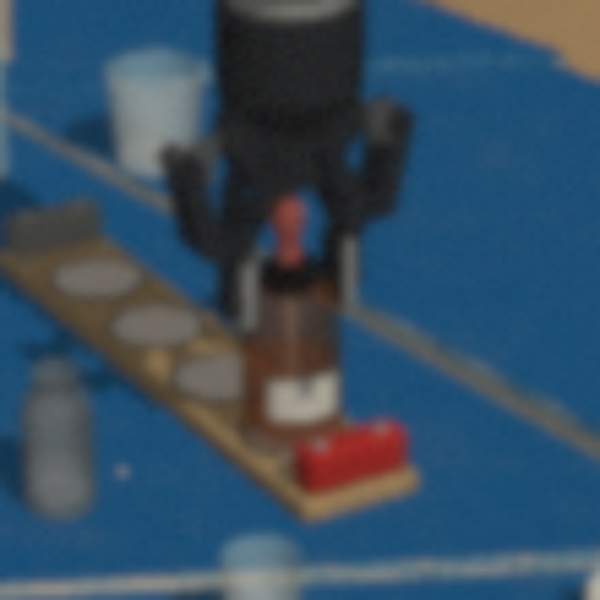

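The large bottle (foot about 295,435) sits just over the mark by the red stop. I step down the last mm until it makes contact.

Converted, 1 mm / 1000 = 0.001.

```bash
python3 -m inch '{"sx": [0, 0, 0], "sy": [0, 0, 0], "sz": [0.001, 0.001, 0.001], "rz": [0, 0, 0]}'; python3 -m inch '{"sx": [0, 0, 0], "sy": [0, 0, 0], "sz": [0.0007, 0.0007, 0.0007], "rz": [0, 0, 0]}';python3 -m inch '{"sx": [0], "sy": [0], "sz": [0], "rz": [0]}'
```

```text
t: 8.52
tool_pos: [563.9, -75.9, 100.5]
tcp_rot: [[0.093, 0.996, 0.0], [0.996, -0.093, -0.0], [-0.0, 0.0, -1.0]]
contact_force: [-0.2, -0.1, 1.7]
opening: 51.5
grip_force: 31.9
t: 8.9
tool_pos: [564.0, -76.0, 100.3]
tcp_rot: [[0.093, 0.996, 0.001], [0.996, -0.093, -0.0], [-0.0, 0.001, -1.0]]
contact_force: [-2.0, -0.2, 6.8]
opening: 51.4
grip_force: 32.4
t: 9.02
tool_pos: [564.0, -76.0, 100.3]
tcp_rot: [[0.093, 0.996, 0.001], [0.996, -0.093, -0.0], [-0.0, 0.001, -1.0]]
contact_force: [-1.3, -0.8, 5.9]
opening: 51.4
grip_force: 32.4
```

Converted, -0.5 mm / 1000 = -0.0005.

```bash
python3 -m inch '{"sx": [0, 0, 0, 0, 0], "sy": [0, 0, 0, 0, 0], "sz": [-0.0005, -0.0005, -0.0005, -0.0005, -0.0005], "rz": [0, 0, 0, 0, 0]}' 66; python3 -m inch '{"sx": [0, 0, 0], "sy": [0, 0, 0], "sz": [0, 0, 0], "rz": [0, 0, 0]}' 80; python3 -m inch '{"sx": [0, 0, 0, 0, 0, 0, 0], "sy": [0, 0, 0, 0, 0, 0, 0], "sz": [-0.015, -0.04, -0.075, -0.11, -0.15, -0.15, -0.15], "rz": [0, 0, 0, 0, 0, 0, 0]}' 85;  python3 to.py 443 244 200 -5.4
```

```text
t: 9.65
tool_pos: [563.7, -75.7, 100.0]
tcp_rot: [[0.093, 0.996, -0.0], [0.996, -0.093, 0.0], [0.0, -0.0, -1.0]]
contact_force: [-0.0, 0.0, 0.4]
opening: 66.3
grip_force: 0.0
t: 10.02
tool_pos: [563.7, -75.8, 100.1]
tcp_rot: [[0.093, 0.996, -0.0], [0.996, -0.093, 0.0], [0.0, -0.0, -1.0]]
contact_force: [0.4, 0.2, 0.4]
opening: 79.9
grip_force: 0.0
t: 10.9
tool_pos: [563.5, -75.7, 250.5]
tcp_rot: [[0.093, 0.996, 0.001], [0.996, -0.093, 0.0], [0.0, 0.001, -1.0]]
contact_force: [0.4, -0.8, -0.5]
opening: 85.1
grip_force: 0.0
t 10.9 d [ 307.1 -149.9   50.5] turn 0.0 pos [563.5 -75.7 250.5] yaw -5.4 joints [ -3.  19.  10. 102.  -4.  60.   3.] op 85.09850153815809 F [ 0.4 -0.8 -0.5]
```

```bash
python3 -m inch '{"sx": [0.044, 0.088, 0.132, 0.176, 0.22, 0.264, 0.307, 0.307], "sy": [-0.021, -0.043, -0.064, -0.086, -0.107, -0.129, -0.15, -0.15], "sz": [0, 0, 0.01, 0.02, 0.04, 0.05, 0.05, 0.05], "rz": [0, 0, 0, 0, 0, 0, 0, 0]}'
python3 - <<'E'
from h import *
T=snap("top","t4")
uv=proj("top",[(564.1,-75.8,70)])[0]
b=blobs(T,red,(330,180,358,205),2);print(b,[ray("top",q,12+118)[:2].round(1) for q in b])
c,a,m=mask_c(T,(258,228),(9,9),(.2,.5));print(c,a)
cv2.imwrite("pics/c5.png",cv2.resize(T[170:245,245:385],(784,420))[:,:,::-1])
E
python3 to.py 443 244 61 -5.4
```

```text
t: 11.9
tool_pos: [439.9, 247.8, 198.8]
tcp_rot: [[0.086, 0.996, -0.003], [0.996, -0.086, 0.0], [0.0, -0.003, -1.0]]
contact_force: [0.8, 0.7, -0.3]
opening: 85.1
grip_force: 0.0
[(np.float64(350.6892523364486), np.float64(190.89719626168224), np.int32(22)), (np.float64(348.18587360594796), np.float64(198.12639405204462), np.int32(49))] [array([566.1, -77.7]), array([541. , -69.6])]
[255.61557385 228.37529861] 246.36482276033058
t 11.95 d [ -0.9   2.2 137.9] turn 0.3 pos [441.3 245.2 198.9] yaw -5.1 joints [-31.  16.  -1. 113.   0.  51. -38.] op 85.30853325275753 F [-0.1 -0.9 -0.3]
```

View pics/c5.png

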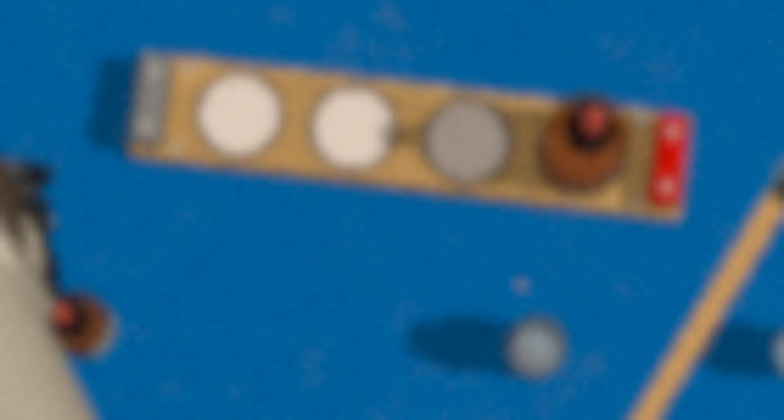

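The large bottle stands upright on the end mark (bulb at 594,120 in the crop). Its offset is about 2 mm, which is fine. Now the small amber.

Converted, 137.5 mm / 1000 = 0.1375, 130 mm / 1000 = 0.13.

```bash
python3 -m inch '{"sx": [0, 0, 0, 0, 0, 0, 0, 0], "sy": [0.002, 0.002, 0.002, 0.002, 0.002, 0.002, 0.002, 0.002], "sz": [0.03, 0.06, 0.09, 0.115, 0.13, 0.1375, 0.1375, 0.1375], "rz": [0, 0, 0, 0, 0, 0, 0, 0]}';python3 to.py 443 244 61 -5.4
```

```text
t: 12.95
tool_pos: [445.6, 244.0, 63.3]
tcp_rot: [[0.093, 0.996, 0.001], [0.996, -0.093, 0.001], [0.001, 0.001, -1.0]]
contact_force: [0.4, -0.9, -0.4]
opening: 84.9
grip_force: 0.0
t 12.95 d [-0.3 -2.6  2.3] turn 0.0 pos [445.6 244.   63.3] yaw -5.4 joints [-31.  29.  -1. 117.   1.  34. -38.] op 84.9427499871593 F [ 0.4 -0.9 -0.4]
```

Converted, -2 mm / 1000 = -0.002.

```bash
python3 -m inch '{"sx": [0, 0, 0], "sy": [-0.002, -0.002, -0.002], "sz": [0.002, 0.002, 0.002], "rz": [0, 0, 0]}'; python3 -m inch '{"sx": [0, 0, 0, 0, 0, 0, 0, 0], "sy": [0, 0, 0, 0, 0, 0, 0, 0], "sz": [0, 0, 0, 0, 0, 0, 0, 0], "rz": [0, 0, 0, 0, 0, 0, 0, 0]}' 34 30;  python3 -m inch '{"sx": [0, 0, 0, 0, 0, 0], "sy": [0, 0, 0, 0, 0, 0], "sz": [0, -0.005, -0.02, -0.04, -0.06, -0.06], "rz": [0, 0, 0, 0, 0, 0]}'; python3 to.py 571 -0.5 130 -5.4;python3 - <<'E'
from h import *
S=snap("scene","s5");cv2.imwrite("pics/c6.png",cv2.resize(S[90:200,200:310],(600,600))[:,:,::-1])
E
```

```text
t: 13.32
tool_pos: [443.1, 244.0, 60.8]
tcp_rot: [[0.093, 0.996, 0.0], [0.996, -0.093, 0.0], [0.0, 0.0, -1.0]]
contact_force: [-0.1, -0.3, -0.3]
opening: 85.0
grip_force: 0.0
t: 14.32
tool_pos: [443.2, 244.0, 60.8]
tcp_rot: [[0.093, 0.996, 0.0], [0.996, -0.093, 0.0], [0.0, 0.0, -1.0]]
contact_force: [-0.9, 0.5, 5.0]
opening: 39.2
grip_force: 30.0
t: 15.08
tool_pos: [444.3, 244.7, 122.6]
tcp_rot: [[0.093, 0.996, 0.003], [0.996, -0.093, 0.002], [0.002, 0.003, -1.0]]
contact_force: [0.2, 0.5, 0.1]
opening: 39.1
grip_force: 30.4
t 15.07 d [-232.3  149.1   -7.5] turn 0.0 pos [444.3 244.7 122.6] yaw -5.4 joints [-31.  23.  -1. 116.   1.  41. -38.] op 39.07696413009391 F [0.2 0.5 0.1]
```

View pics/c6.png

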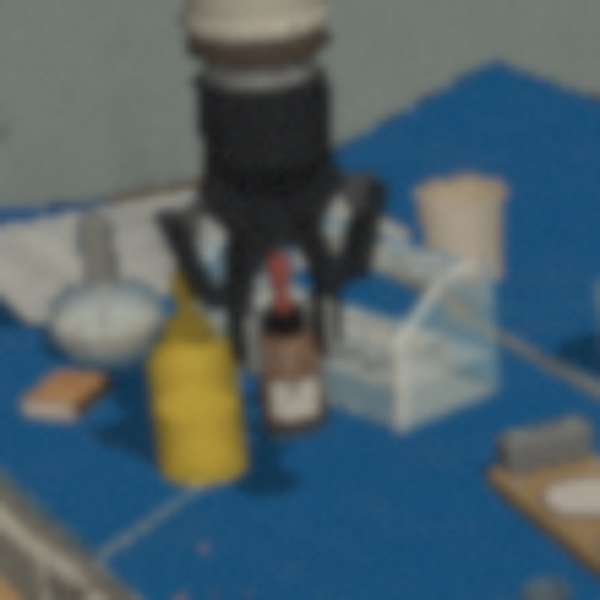

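The small bottle is held and hangs straight (bulb 280,270; foot 293,425). Now across to mark 3 from the grey end.

Converted, -232.3 mm / 1000 = -0.2323, -208 mm / 1000 = -0.208.

```bash
python3 -m inch '{"sx": [-0.03, -0.066, -0.102, -0.138, -0.174, -0.208, -0.2323, -0.2323], "sy": [0.019, 0.042, 0.065, 0.088, 0.112, 0.134, 0.149, 0.149], "sz": [-0.007, -0.007, -0.007, -0.007, -0.007, -0.007, -0.007, -0.007], "rz": [0, 0, 0, 0, 0, 0, 0, 0]}'; python3 -m inch '{"sx": [0, 0], "sy": [0, 0], "sz": [0, 0], "rz": [0, 0]}'; python3 to.py 571 -0.5 76 -5.4
```

```text
t: 16.12
tool_pos: [569.8, -4.7, 126.5]
tcp_rot: [[0.098, 0.995, -0.001], [0.995, -0.098, -0.002], [-0.002, -0.001, -1.0]]
contact_force: [-0.3, 0.5, -0.9]
opening: 39.4
grip_force: 30.4
t: 16.38
tool_pos: [569.0, 0.4, 127.2]
tcp_rot: [[0.091, 0.996, -0.001], [0.996, -0.091, 0.001], [0.001, -0.001, -1.0]]
contact_force: [-0.3, 0.3, -0.3]
opening: 39.3
grip_force: 30.4
t 16.38 d [-0.7  2.2 51.2] turn 0.2 pos [5.690e+02 4.000e-01 1.272e+02] yaw -5.2 joints [ -5.  28.   3. 107.  -2.  45.  -6.] op 39.27717983403957 F [-0.3  0.3 -0.3]
```

Converted, 51 mm / 1000 = 0.051, 48 mm / 1000 = 0.048.

```bash
python3 -m inch '{"sx": [-0.0007, -0.0007, -0.0007, -0.0007, -0.0007, -0.0007], "sy": [0.0015, 0.0015, 0.0015, 0.0015, 0.0015, 0.0015], "sz": [0.015, 0.03, 0.042, 0.048, 0.051, 0.051], "rz": [0, 0, 0, 0, 0, 0]}'; python3 to.py 571 -0.5 73 -5.4; python3 -m inch '{"sx": [0, 0, 0], "sy": [0, 0, 0], "sz": [0.0015, 0.0015, 0.0015], "rz": [0, 0, 0]}'
```

```text
t: 17.12
tool_pos: [571.2, -2.1, 76.6]
tcp_rot: [[0.093, 0.996, 0.0], [0.996, -0.093, 0.0], [0.0, 0.0, -1.0]]
contact_force: [-0.9, -0.1, -0.5]
opening: 39.1
grip_force: 30.4
t 17.12 d [ 1.6 -0.4  3.6] turn 0.0 pos [571.2  -2.1  76.6] yaw -5.4 joints [ -5.  32.   3. 108.  -2.  40.  -6.] op 39.138445519598136 F [-0.9 -0.1 -0.5]
t: 17.5
tool_pos: [571.3, -2.1, 75.3]
tcp_rot: [[0.093, 0.996, 0.0], [0.996, -0.093, 0.0], [0.0, 0.0, -1.0]]
contact_force: [0.9, 0.0, -0.6]
opening: 39.7
grip_force: 30.4
```

Converted, 1.5 mm / 1000 = 0.0015, 1 mm / 1000 = 0.001.

```bash
python3 -m inch '{"sx": [0.0015, 0.0015, 0.0015], "sy": [0, 0, 0], "sz": [0.001, 0.001, 0.001], "rz": [0, 0, 0]}'; python3 -m inch '{"sx": [0, 0, 0], "sy": [0, 0, 0], "sz": [0.0008, 0.0008, 0.0008], "rz": [0, 0, 0]}';python3 -m inch '{"sx": [0, 0, 0], "sy": [0, 0, 0], "sz": [0.0008, 0.0008, 0.0008], "rz": [0, 0, 0]}'
```

```text
t: 17.88
tool_pos: [571.2, -0.6, 74.1]
tcp_rot: [[0.093, 0.996, -0.0], [0.996, -0.093, 0.0], [0.0, -0.0, -1.0]]
contact_force: [0.2, -0.5, -0.4]
opening: 39.0
grip_force: 30.4
t: 18.25
tool_pos: [571.3, -0.6, 73.3]
tcp_rot: [[0.093, 0.996, -0.0], [0.996, -0.093, 0.0], [0.0, -0.0, -1.0]]
contact_force: [-0.1, -0.5, -0.9]
opening: 39.5
grip_force: 30.4
t: 18.62
tool_pos: [571.4, -0.6, 72.8]
tcp_rot: [[0.093, 0.996, 0.0], [0.996, -0.093, 0.0], [0.0, 0.0, -1.0]]
contact_force: [-1.5, 0.1, 4.7]
opening: 39.2
grip_force: 30.8
```

Converted, -125 mm / 1000 = -0.125, -110 mm / 1000 = -0.11.

```bash
python3 -m inch '{"sx": [0, 0, 0, 0, 0], "sy": [0, 0, 0, 0, 0], "sz": [0, 0, 0, 0, 0], "rz": [0, 0, 0, 0, 0]}' 52; python3 -m inch '{"sx": [0, 0, 0], "sy": [0, 0, 0], "sz": [0, 0, 0], "rz": [0, 0, 0]}' 75; python3 -m inch '{"sx": [0, 0, 0, 0, 0, 0], "sy": [0, 0, 0, 0, 0, 0], "sz": [-0.015, -0.04, -0.075, -0.11, -0.125, -0.125], "rz": [0, 0, 0, 0, 0, 0]}' 85;  python3 to.py 434 -47.7 150 -5.4
```

```text
t: 19.25
tool_pos: [571.3, -0.6, 72.4]
tcp_rot: [[0.093, 0.996, -0.0], [0.996, -0.093, 0.0], [0.0, -0.0, -1.0]]
contact_force: [0.4, 0.3, -0.6]
opening: 52.0
grip_force: 0.0
t: 19.62
tool_pos: [571.3, -0.6, 72.5]
tcp_rot: [[0.093, 0.996, 0.0], [0.996, -0.093, 0.0], [0.0, 0.0, -1.0]]
contact_force: [-1.2, 0.3, -0.0]
opening: 74.9
grip_force: 0.0
t: 20.38
tool_pos: [572.0, -0.6, 198.8]
tcp_rot: [[0.093, 0.996, 0.003], [0.996, -0.093, 0.0], [0.0, 0.003, -1.0]]
contact_force: [-0.3, 0.8, -0.4]
opening: 84.9
grip_force: 0.0
t 20.38 d [ -59.8 -133.2   48.4] turn 0.1 pos [572.   -0.6 198.8] yaw -5.3 joints [ -5.  22.   3. 104.  -2.  53.  -7.] op 84.91671765958256 F [-0.3  0.8 -0.4]
```

Converted, -133 mm / 1000 = -0.133, -100 mm / 1000 = -0.1.

```bash
python3 -m inch '{"sx": [-0.015, -0.03, -0.045, -0.06, -0.06, -0.06, -0.06], "sy": [-0.034, -0.067, -0.1, -0.133, -0.133, -0.133, -0.133], "sz": [0, 0, 0.01, 0.025, 0.048, 0.048, 0.048], "rz": [0, 0, 0, 0, 0, 0, 0]}'; python3 to.py 434 -47.7 53 -5.4
python3 - <<'E'
from h import *
T=arm.camera("top")
for bx in((345,183,356,194),(318,180,338,200)):
  b=blobs(T,red,bx,2);print([(q[:3],ray("top",q,12+118)[:2].round(1),ray("top",q,12+92)[:2].round(1)) for q in b])
E
```

```text
t: 21.25
tool_pos: [433.4, -47.8, 149.4]
tcp_rot: [[0.093, 0.996, -0.001], [0.996, -0.093, 0.0], [-0.0, -0.001, -1.0]]
contact_force: [1.0, -0.3, -0.1]
opening: 85.3
grip_force: 0.0
t 21.25 d [ 0.1  0.6 96.3] turn 0.1 pos [433.4 -47.8 149.4] yaw -5.3 joints [ -1.  14.   4. 124.  -2.  42.  -1.] op 85.25214461296987 F [ 1.  -0.3 -0.1]
[((np.float64(350.69176470588235), np.float64(190.90588235294118), np.int32(21)), array([566.1, -77.7]), array([570.8, -79.2]))]
[((np.float64(327.95360824742266), np.float64(189.77835051546393), np.int32(12)), array([ 5.68e+02, -5.00e-01]), array([572.8,  -0.6])), ((np.float64(328.3529411764706), np.float64(196.58823529411765), np.int32(7)), array([544.7,  -2.4]), array([549. ,  -2.6]))]
```

Converted, 96 mm / 1000 = 0.096, 85 mm / 1000 = 0.085.

```bash
python3 -m inch '{"sx": [0, 0, 0, 0, 0, 0], "sy": [0.0006, 0.0006, 0.0006, 0.0006, 0.0006, 0.0006], "sz": [0.03, 0.06, 0.085, 0.096, 0.096, 0.096], "rz": [0, 0, 0, 0, 0, 0]}'; python3 -m inch '{"sx": [0, 0, 0, 0, 0, 0, 0, 0], "sy": [0, 0, 0, 0, 0, 0, 0, 0], "sz": [0, 0, 0, 0, 0, 0, 0, 0], "rz": [0, 0, 0, 0, 0, 0, 0, 0]}' 30 30;  python3 -m inch '{"sx": [0, 0, 0, 0, 0, 0, 0, 0], "sy": [0, 0, 0, 0, 0, 0, 0, 0], "sz": [-0.002, -0.01, -0.03, -0.05, -0.07, -0.09, -0.09, -0.09], "rz": [0, 0, 0, 0, 0, 0, 0, 0]}'; python3 to.py 577.9 73.4 143 -5.4
```

```text
t: 22.05
tool_pos: [434.7, -48.0, 54.3]
tcp_rot: [[0.093, 0.996, 0.002], [0.996, -0.093, -0.0], [0.0, 0.002, -1.0]]
contact_force: [-0.7, 0.2, -0.2]
opening: 84.8
grip_force: 0.0
t: 23.05
tool_pos: [434.4, -48.0, 54.0]
tcp_rot: [[0.093, 0.996, 0.001], [0.996, -0.093, 0.0], [0.0, 0.001, -1.0]]
contact_force: [-0.1, -0.3, 6.4]
opening: 36.1
grip_force: 31.1
t: 24.05
tool_pos: [433.4, -47.9, 143.1]
tcp_rot: [[0.093, 0.996, -0.001], [0.996, -0.093, 0.0], [0.0, -0.001, -1.0]]
contact_force: [0.1, -0.6, -1.0]
opening: 36.0
grip_force: 30.8
t 24.05 d [134.3 132.6  -0. ] turn 0.1 pos [433.4 -47.9 143.1] yaw -5.3 joints [ -1.  15.   4. 125.  -2.  41.  -1.] op 35.97342212123377 F [ 0.1 -0.6 -1. ]
```

Converted, 134.3 mm / 1000 = 0.1343, 134 mm / 1000 = 0.134.

```bash
python3 -m inch '{"sx": [0.02, 0.052, 0.086, 0.115, 0.13, 0.134, 0.1343, 0.1343], "sy": [0, 0, 0.004, 0.022, 0.05, 0.08, 0.108, 0.1326], "sz": [0, 0, 0, 0, 0, 0, 0, 0], "rz": [0, 0, 0, 0, 0, 0, 0, 0]}';python3 -m inch '{"sx": [0, 0, 0], "sy": [0, 0, 0], "sz": [0, 0, 0], "rz": [0, 0, 0]}'; python3 to.py 577.9 73.4 70 -5.4
```

```text
t: 25.05
tool_pos: [578.5, 73.3, 141.8]
tcp_rot: [[0.093, 0.996, -0.002], [0.996, -0.093, -0.0], [-0.001, -0.002, -1.0]]
contact_force: [0.2, -0.3, -0.6]
opening: 35.6
grip_force: 30.8
t: 25.42
tool_pos: [577.0, 73.5, 143.0]
tcp_rot: [[0.093, 0.996, -0.002], [0.996, -0.093, -0.0], [-0.0, -0.002, -1.0]]
contact_force: [-1.0, 0.2, -0.4]
opening: 35.9
grip_force: 30.8
t 25.43 d [ 0.  1. 73.] turn 0.1 pos [577.   73.5 143. ] yaw -5.3 joints [-11.  27.   1. 105.  -1.  48. -14.] op 35.92663942950509 F [-1.   0.2 -0.4]
```

Converted, 73 mm / 1000 = 0.073, 70 mm / 1000 = 0.07.

```bash
python3 -m inch '{"sx": [0, 0, 0, 0, 0, 0, 0], "sy": [0.0008, 0.0008, 0.0008, 0.0008, 0.0008, 0.0008, 0.0008], "sz": [0.02, 0.045, 0.062, 0.07, 0.073, 0.073, 0.073], "rz": [0, 0, 0, 0, 0, 0, 0]}'; python3 -m inch '{"sx": [0, 0, 0, 0], "sy": [0, 0, 0, 0], "sz": [0.0015, 0.003, 0.003, 0.003], "rz": [0, 0, 0, 0]}'; python3 -m inch '{"sx": [0, 0, 0], "sy": [0, 0, 0], "sz": [0.0008, 0.0008, 0.0008], "rz": [0, 0, 0]}'
```

```text
t: 26.3
tool_pos: [579.8, 73.3, 71.2]
tcp_rot: [[0.093, 0.996, 0.001], [0.996, -0.093, 0.0], [0.0, 0.001, -1.0]]
contact_force: [0.3, 0.3, -0.7]
opening: 35.9
grip_force: 30.8
t: 26.8
tool_pos: [579.2, 73.3, 67.5]
tcp_rot: [[0.093, 0.996, -0.0], [0.996, -0.093, 0.0], [0.0, -0.0, -1.0]]
contact_force: [-0.2, 0.0, -1.0]
opening: 35.9
grip_force: 30.8
t: 27.18
tool_pos: [579.2, 73.3, 66.7]
tcp_rot: [[0.093, 0.996, -0.0], [0.996, -0.093, 0.0], [0.0, -0.0, -1.0]]
contact_force: [-0.2, -0.1, 0.0]
opening: 36.1
grip_force: 30.8
```

Converted, -1.2 mm / 1000 = -0.0012, 0.7 mm / 1000 = 0.0007.

```bash
python3 -m inch '{"sx": [0, 0, 0], "sy": [-0.0012, -0.0012, -0.0012], "sz": [0, 0.0007, 0.0007], "rz": [0, 0, 0]}'; python3 -m inch '{"sx": [0, 0, 0], "sy": [0, 0, 0], "sz": [0.0005, 0.0005, 0.0005], "rz": [0, 0, 0]}'
```

```text
t: 27.55
tool_pos: [577.9, 73.4, 66.1]
tcp_rot: [[0.093, 0.996, -0.0], [0.996, -0.093, 0.0], [0.0, -0.0, -1.0]]
contact_force: [0.1, 0.1, 1.5]
opening: 35.8
grip_force: 30.7
t: 27.92
tool_pos: [578.0, 73.5, 66.0]
tcp_rot: [[0.093, 0.996, 0.0], [0.996, -0.093, 0.0], [0.0, -0.0, -1.0]]
contact_force: [-2.5, 0.3, 5.3]
opening: 35.9
grip_force: 30.8
```

The rows are not in the units I measure in: shifts go in shares of 1000 mm and turns go in shares of 180 degrees. I convert before sending: -134 mm / 1000 = -0.134, -110 mm / 1000 = -0.11.

```bash
python3 -m inch '{"sx": [0, 0, 0, 0, 0], "sy": [0, 0, 0, 0, 0], "sz": [0, 0, 0, 0, 0], "rz": [0, 0, 0, 0, 0]}' 48; python3 -m inch '{"sx": [0, 0, 0], "sy": [0, 0, 0], "sz": [0, 0, 0], "rz": [0, 0, 0]}' 72; python3 -m inch '{"sx": [0, 0, 0, 0, 0, 0], "sy": [0, 0, 0, 0, 0, 0], "sz": [-0.015, -0.04, -0.075, -0.11, -0.134, -0.134], "rz": [0, 0, 0, 0, 0, 0]}' 85;  python3 to.py 437.5 -220.5 200 -5.4
```

```text
t: 28.55
tool_pos: [578.0, 73.4, 65.4]
tcp_rot: [[0.093, 0.996, -0.0], [0.996, -0.093, -0.0], [-0.0, -0.0, -1.0]]
contact_force: [-0.7, -0.3, -0.8]
opening: 47.9
grip_force: 0.0
t: 28.92
tool_pos: [578.0, 73.4, 65.5]
tcp_rot: [[0.093, 0.996, -0.0], [0.996, -0.093, 0.0], [0.0, -0.0, -1.0]]
contact_force: [0.5, -0.5, 0.4]
opening: 71.9
grip_force: 0.0
t: 29.68
tool_pos: [579.8, 73.6, 202.8]
tcp_rot: [[0.093, 0.996, 0.006], [0.996, -0.093, 0.001], [0.002, 0.006, -1.0]]
contact_force: [-0.0, -0.0, 0.5]
opening: 85.1
grip_force: 0.0
t 29.68 d [-306.1 -114.3    1.7] turn 0.0 pos [579.8  73.6 202.8] yaw -5.4 joints [-11.  23.   2. 102.  -1.  54. -15.] op 85.09009639560355 F [-0.  -0.   0.5]
```

Converted, -306 mm / 1000 = -0.306, -270 mm / 1000 = -0.27.

```bash
python3 -m inch '{"sx": [-0.045, -0.09, -0.135, -0.18, -0.225, -0.27, -0.306, -0.306], "sy": [-0.017, -0.034, -0.05, -0.067, -0.084, -0.101, -0.114, -0.114], "sz": [0, 0, 0, 0, 0, 0, 0, 0], "rz": [0, 0, 0, 0, 0, 0, 0, 0]}';python3 -m inch '{"sx": [0, 0, 0], "sy": [0, 0, 0], "sz": [0.04, 0.08, 0.08], "rz": [0, 0, 0]}'; python3 to.py 437.5 -220.5 36 -5.4
python3 - <<'E'
from h import *
T=snap("top","t8")
for n,uv,th,x0,z0 in(("grey_bottle",(308,190),(.2,.5),(578,73),12),):
  for bx in((295,178,322,206),):
    pass
print(proj("top",[(577.9,73.4,90),(577.9,73.4,12)]))
cv2.imwrite("pics/c7.png",np.hstack([cv2.resize(T[170:245,265:375],(586,400),interpolation=cv2.INTER_NEAREST)])[:,:,::-1])
E
```

```text
t: 30.68
tool_pos: [433.5, -223.8, 199.0]
tcp_rot: [[0.1, 0.995, -0.002], [0.995, -0.1, -0.001], [-0.001, -0.002, -1.0]]
contact_force: [0.4, -0.2, -0.9]
opening: 85.1
grip_force: 0.0
t: 31.05
tool_pos: [433.5, -218.4, 116.7]
tcp_rot: [[0.092, 0.996, -0.007], [0.996, -0.092, 0.003], [0.003, -0.007, -1.0]]
contact_force: [-0.2, 0.5, 0.5]
opening: 84.8
grip_force: 0.0
t 31.05 d [-1.9  4.7 80.7] turn 0.1 pos [ 433.5 -218.4  116.7] yaw -5.3 joints [ 16.  22.   9. 119.  -5.  40.  23.] op 84.75787392314892 F [-0.2  0.5  0.5]
[[306.73011647 188.54535509]
 [307.60415267 192.43354099]]
```

View pics/c7.png

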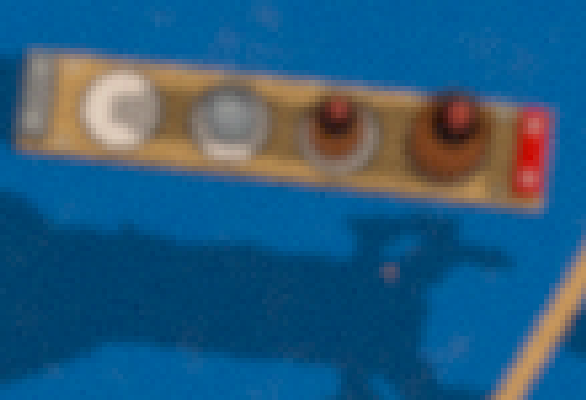

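Grey is centred on its mark (228,116 in the crop) and both ambers are upright on theirs. Now the beaker.

Converted, 80 mm / 1000 = 0.08, 75 mm / 1000 = 0.075.

```bash
python3 -m inch '{"sx": [-0.0019, -0.0019, -0.0019, -0.0019, -0.0019, -0.0019, -0.0019], "sy": [0.0035, 0.0035, 0.0035, 0.0035, 0.0035, 0.0035, 0.0035], "sz": [0.01, 0.035, 0.06, 0.075, 0.08, 0.08, 0.08], "rz": [0, 0, 0, 0, 0, 0, 0]}'; python3 to.py 437.5 -220.5 33 -5.4
```

```text
t: 31.98
tool_pos: [439.9, -223.2, 40.3]
tcp_rot: [[0.093, 0.996, 0.001], [0.996, -0.093, -0.001], [-0.0, 0.001, -1.0]]
contact_force: [-0.1, -0.1, -0.9]
opening: 84.7
grip_force: 0.0
t 31.98 d [ 2.4 -2.7  7.3] turn 0.0 pos [ 439.9 -223.2   40.3] yaw -5.4 joints [ 18.  30.   7. 120.  -7.  30.  25.] op 84.66873516918915 F [-0.1 -0.1 -0.9]
```

Converted, 7 mm / 1000 = 0.007, 5 mm / 1000 = 0.005.

```bash
python3 -m inch '{"sx": [0.0024, 0.0024, 0.0024], "sy": [-0.0024, -0.0024, -0.0024], "sz": [0.005, 0.007, 0.007], "rz": [0, 0, 0]}'; python3 -m inch '{"sx": [0, 0, 0, 0, 0, 0, 0, 0], "sy": [0, 0, 0, 0, 0, 0, 0, 0], "sz": [0, 0, 0, 0, 0, 0, 0, 0], "rz": [0, 0, 0, 0, 0, 0, 0, 0]}' 30 25;  python3 -m inch '{"sx": [0, 0, 0, 0, 0, 0, 0, 0], "sy": [0, 0, 0, 0, 0, 0, 0, 0], "sz": [-0.002, -0.01, -0.03, -0.06, -0.1, -0.15, -0.15, -0.15], "rz": [0, 0, 0, 0, 0, 0, 0, 0]}'; python3 to.py 585.1 148.2 183 -5.4
```

```text
t: 32.35
tool_pos: [436.9, -220.1, 32.3]
tcp_rot: [[0.093, 0.996, -0.0], [0.996, -0.093, 0.0], [0.0, -0.0, -1.0]]
contact_force: [0.7, 0.6, -0.4]
opening: 85.1
grip_force: 0.0
t: 33.35
tool_pos: [437.2, -220.3, 32.6]
tcp_rot: [[0.093, 0.996, 0.0], [0.996, -0.093, -0.0], [-0.0, 0.0, -1.0]]
contact_force: [0.1, 0.4, 2.3]
opening: 35.7
grip_force: 24.9
t: 34.35
tool_pos: [436.7, -220.0, 182.4]
tcp_rot: [[0.093, 0.996, 0.0], [0.996, -0.093, 0.0], [0.0, 0.0, -1.0]]
contact_force: [-0.4, 0.4, -0.6]
opening: 36.0
grip_force: 25.0
t 34.35 d [380.5 113.4  -0.5] turn 0.1 pos [ 436.7 -220.   182.4] yaw -5.3 joints [ 15.  16.  10. 116.  -4.  48.  22.] op 35.95188817606531 F [-0.4  0.4 -0.6]
```

Converted, 365 mm / 1000 = 0.365, 330 mm / 1000 = 0.33.

```bash
python3 -m inch '{"sx": [0.03, 0.08, 0.13, 0.18, 0.23, 0.28, 0.33, 0.365], "sy": [0, 0, 0, 0, 0, 0, 0.008, 0.03], "sz": [0, 0, 0, 0, 0, 0, 0, 0], "rz": [0, 0, 0, 0, 0, 0, 0, 0]}';python3 -m inch '{"sx": [0.008, 0.012, 0.014, 0.014, 0.014], "sy": [0.03, 0.06, 0.084, 0.084, 0.084], "sz": [0, 0, 0, 0, 0], "rz": [0, 0, 0, 0, 0]}'; python3 to.py 585.1 148.2 60 -5.4
```

```text
t: 35.35
tool_pos: [499.0, 142.8, 180.6]
tcp_rot: [[0.09, 0.996, -0.004], [0.996, -0.09, -0.0], [-0.001, -0.004, -1.0]]
contact_force: [0.7, 0.6, 0.5]
opening: 35.9
grip_force: 25.0
t: 35.98
tool_pos: [584.1, 146.3, 180.8]
tcp_rot: [[0.093, 0.996, -0.004], [0.996, -0.093, -0.001], [-0.001, -0.004, -1.0]]
contact_force: [-0.0, 0.2, -0.2]
opening: 36.0
grip_force: 25.0
t 35.98 d [  2.1   1.3 120.8] turn 0.1 pos [584.1 146.3 180.8] yaw -5.3 joints [-16.  26.  -1. 100.   1.  54. -22.] op 35.96307861497167 F [-0.   0.2 -0.2]
```

Converted, 130 mm / 1000 = 0.13, 126 mm / 1000 = 0.126.

```bash
python3 -m inch '{"sx": [0.002, 0.002, 0.002, 0.002, 0.002, 0.002, 0.002, 0.002], "sy": [0, 0, 0, 0, 0, 0, 0, 0], "sz": [0.03, 0.06, 0.09, 0.11, 0.12, 0.126, 0.13, 0.13], "rz": [0, 0, 0, 0, 0, 0, 0, 0]}'; python3 to.py 585.1 148.2 46 -5.4
```

```text
t: 36.98
tool_pos: [586.4, 148.5, 52.8]
tcp_rot: [[0.093, 0.996, 0.001], [0.996, -0.093, 0.0], [0.0, 0.001, -1.0]]
contact_force: [0.4, 0.7, -0.0]
opening: 35.8
grip_force: 25.0
t 36.98 d [-0.4 -1.3  6.8] turn 0.0 pos [586.4 148.5  52.8] yaw -5.4 joints [-16.  37.  -1. 103.   1.  40. -23.] op 35.8460665599469 F [ 0.4  0.7 -0. ]
```

Converted, 6 mm / 1000 = 0.006, 3 mm / 1000 = 0.003.

```bash
python3 -m inch '{"sx": [0, 0, 0, 0], "sy": [-0.001, -0.001, -0.001, -0.001], "sz": [0.003, 0.006, 0.006, 0.006], "rz": [0, 0, 0, 0]}'; python3 -m inch '{"sx": [0, 0, 0], "sy": [0, 0, 0], "sz": [0.001, 0.001, 0.001], "rz": [0, 0, 0]}';python3 -m inch '{"sx": [0, 0, 0], "sy": [0, 0, 0], "sz": [0.0007, 0.0007, 0.0007], "rz": [0, 0, 0]}'
```

```text
t: 37.48
tool_pos: [585.2, 148.6, 46.5]
tcp_rot: [[0.093, 0.996, -0.0], [0.996, -0.093, 0.0], [0.0, -0.0, -1.0]]
contact_force: [0.3, -0.3, 0.4]
opening: 35.9
grip_force: 25.0
t: 37.85
tool_pos: [585.1, 148.5, 45.5]
tcp_rot: [[0.093, 0.996, -0.0], [0.996, -0.093, 0.0], [0.0, -0.0, -1.0]]
contact_force: [0.3, 0.1, 0.3]
opening: 35.8
grip_force: 25.0
t: 38.22
tool_pos: [585.1, 148.6, 44.8]
tcp_rot: [[0.093, 0.996, 0.0], [0.996, -0.093, 0.0], [0.0, 0.0, -1.0]]
contact_force: [-1.0, -0.4, -0.6]
opening: 35.9
grip_force: 25.0
```

Converted, 0.5 mm / 1000 = 0.0005.

```bash
python3 -m inch '{"sx": [0, 0, 0], "sy": [0, 0, 0], "sz": [0.0005, 0.0005, 0.0005], "rz": [0, 0, 0]}';python3 -m inch '{"sx": [0, 0, 0], "sy": [0, 0, 0], "sz": [0.0004, 0.0004, 0.0004], "rz": [0, 0, 0]}'
```

```text
t: 38.6
tool_pos: [585.2, 148.6, 44.6]
tcp_rot: [[0.093, 0.996, 0.0], [0.996, -0.093, 0.0], [0.0, 0.0, -1.0]]
contact_force: [-1.6, -0.9, 4.5]
opening: 36.1
grip_force: 24.7
t: 38.98
tool_pos: [585.3, 148.6, 44.6]
tcp_rot: [[0.093, 0.996, 0.0], [0.996, -0.093, 0.0], [0.0, 0.0, -1.0]]
contact_force: [-2.8, 0.2, 8.3]
opening: 36.1
grip_force: 24.4
```

Contact. I release, lift clear, and move aside for a final look.

Converted, -0.4 mm / 1000 = -0.0004.

```bash
python3 -m inch '{"sx": [0, 0, 0, 0, 0], "sy": [0, 0, 0, 0, 0], "sz": [-0.0004, -0.0004, -0.0004, -0.0004, -0.0004], "rz": [0, 0, 0, 0, 0]}' 46; python3 -m inch '{"sx": [0, 0, 0], "sy": [0, 0, 0], "sz": [0, 0, 0], "rz": [0, 0, 0]}' 72; python3 -m inch '{"sx": [0, 0, 0, 0, 0, 0, 0], "sy": [0, 0, 0, 0, 0, 0, 0], "sz": [-0.015, -0.04, -0.075, -0.11, -0.16, -0.2, -0.2], "rz": [0, 0, 0, 0, 0, 0, 0]}'; python3 -m inch '{"sx": [0.04, 0.08, 0.12, 0.16, 0.2, 0.2, 0.2], "sy": [-0.04, -0.08, -0.11, -0.11, -0.11, -0.11, -0.11], "sz": [0, 0, 0, 0, 0, 0, 0], "rz": [0, 0, 0, 0, 0, 0, 0]}'
python3 - <<'E'
from h import *
T=snap("top","t9");S=snap("scene","s9")
a=cv2.resize(T[170:215,265:375],None,fx=5,fy=5);b=cv2.resize(S[130:230,280:390],None,fx=3.6,fy=3.6)
b=cv2.copyMakeBorder(b,0,0,0,a.shape[1]-b.shape[1],0);cv2.imwrite("pics/c8.png",np.vstack([a,b])[:,:,::-1])
print(proj("top",[(585.1,148.2,12),(585.1,148.2,65),(577.9,73.4,12),(577.9,73.4,90)])*5-[265*5-2,170*5-2])
E
```

```text
t: 39.6
tool_pos: [585.1, 148.5, 44.2]
tcp_rot: [[0.093, 0.996, -0.0], [0.996, -0.093, 0.0], [-0.0, -0.0, -1.0]]
contact_force: [0.1, -0.1, 0.6]
opening: 46.1
grip_force: 0.0
t: 39.98
tool_pos: [585.1, 148.6, 44.3]
tcp_rot: [[0.093, 0.996, 0.0], [0.996, -0.093, 0.0], [0.0, 0.0, -1.0]]
contact_force: [0.1, 0.5, -1.2]
opening: 71.9
grip_force: 0.0
t: 40.85
tool_pos: [587.7, 149.3, 249.8]
tcp_rot: [[0.093, 0.996, 0.009], [0.996, -0.093, 0.003], [0.003, 0.008, -1.0]]
contact_force: [1.1, 0.7, -0.4]
opening: 71.8
grip_force: 0.0
t: 41.72
tool_pos: [494.0, 356.9, 243.6]
tcp_rot: [[0.093, 0.996, -0.001], [0.996, -0.093, -0.002], [-0.002, -0.001, -1.0]]
contact_force: [0.3, -0.3, 0.3]
opening: 72.2
grip_force: 0.0
[[113.36973138 102.03125403]
 [106.93386355  88.62264427]
 [215.02076335 114.16770494]
 [210.65058233  94.72677544]]
```

View pics/c8.png

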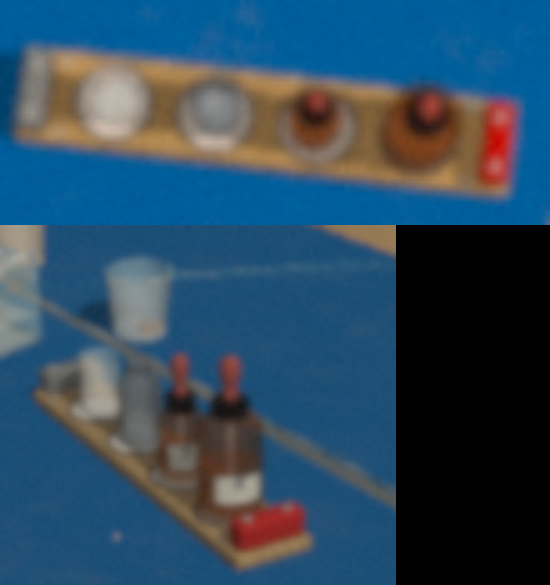

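All four stand upright, one per mark and in order: beaker (115,97), grey (214,106), small amber (316,115) and large amber next to the red stop (422,130). Handing in.

```bash
python3 -c "
from station import arm
print(arm.sign_off())"
```

```text
the job is handed in; nothing more can be done
None
```

Job handed in at about 42 s: all four stand upright on their marks, tallest at the red stop down to the beaker at the grey end, within about 2–3 mm of centre by the camera, and I did not handle the bystanders or the yellow look-alike.

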